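Load the slat-sanding jig

TASK

Get the sanding jig ready for the disc sander: slide its catch free and swing the hold-down bar wide open, then load every loose wooden slat lying on the bench, one to a bay, by tilting one end in under the fixed lip and laying the slat down flat and fully home in its bay. When all are in, swing the hold-down bar fully shut over them and slide the catch fully home again; leave the other things on the bench where they are.

Things in the scene. Friction and masses are not known exactly. Their poses are not given: they have to be found in the camera images.
- jig: Plywood sanding jig fixed to the bench; base 190 (its x) by 330 mm (its y), 6 mm thick; origin mid-underside, z up; its x points back towards the robot (yaw 2.99 to 3.29 rad). Four bays at y = -105, -35, 35, 105 mm, each for one slat along jig x, on an aluminium rib 28 mm wide with its top 18 mm above the bench. A 44 mm high block at +y carries the catch.
- lip (a point): Middle of the fixed lip's lower edge (jig x = -60 mm, 40.5 mm above the bench). Under it, at the end far from the robot, every bay ends in a slot: end wall at x = -75 mm, lip's underside sloping from 16 mm above the rib at the wall to 22.5 mm at this mouth. Top 52 mm above the bench. A slat enters tilted (0.2 to 0.3 rad, lip end low), is pushed in to the wall and then turned flat.
- cheek (a point): Tip (jig x = -43 mm, y = 0) of a pointed cheek between bays at the slot: cheeks at y = -140, -70, 0, 70, 140 mm, 24 mm wide, up to 40 mm above the bench, tapering to points from x = -55 mm; the bays are 46 mm wide between them. From x = -43 to 31 mm the slats' sides are free for fingers (28 mm between neighbouring slats).
- sill (a point): Middle of the crest of the sill at the +x (robot's) end of the bays (jig x = 59 mm, 26 mm above the bench): its 45 degree slope starts at x = 51 mm at rib height, so a bay is 126 mm long there; the slat's +x end must drop inside it. Between the bays at x = 31 to 51 mm stand roof-shaped guides, ridges 30 mm above the bench, bay 46 mm wide at rib height.
- bay1 (a point): Centre of a slat seated in bay 1 (jig x = -12 mm, y = -105 mm, 25 mm above the bench), axes as the jig's. A seated slat has up to 3 mm play either way along x and 2 mm along y.
- bay2 (a point): Centre of a slat seated in bay 2 (jig x = -12 mm, y = -35 mm, 25 mm above the bench), axes as the jig's. A seated slat has up to 3 mm play either way along x and 2 mm along y.
- bay3 (a point): Centre of a slat seated in bay 3 (jig x = -12 mm, y = 35 mm, 25 mm above the bench), axes as the jig's. A seated slat has up to 3 mm play either way along x and 2 mm along y.
- bay4 (a point): Centre of a slat seated in bay 4 (jig x = -12 mm, y = 105 mm, 25 mm above the bench), axes as the jig's. A seated slat has up to 3 mm play either way along x and 2 mm along y.
- holddown (a joint): Hold-down bar, rad: 0 shut (at its stop, 1.5 mm above seated slats), grows to 2.0 as it swings up and over to jig +x. Hinge axis along jig y at jig x = 78 mm, 38 mm above the bench. Shut, the flat bar (24 x 304 x 10 mm) lies at jig x = 18 to 42 mm, top 43.5 mm high. Stiff (0.3 N m): stays where left. With the catch home its lug (at +y) stops it at about 0.04 rad, or keeps it from shutting.
- handle (a point): Middle of the hold-down's handle: a round wooden bar 14 mm thick, 110 mm long along jig y, on two posts 100 mm apart, 76 mm from the hinge axis: when shut 57 mm to jig -x of it and 50 mm above it (88 mm above the bench, 38 mm clear above the flat bar). Takes about 4 N; can be pinched from above across jig x, and turns between the fingers.
- catch (a joint): Sliding catch, m: 0 home (its tongue covers the lug of the shut hold-down by 12 mm), grows as it slides along jig +y to 0.030, fully free; the lug is clear from about 0.013. Friction about 2 N; stays where left.
- catch_knob (a point): Middle of the catch's knob: upright black cylinder 14 mm in diameter and 32 mm high, standing on the catch; this point is 16 mm below its top and 69 mm above the bench, at jig x = 30 mm, y = 200 mm when home. Steel guide rails beside it reach 54 mm above the bench.
- slat1: Plain wooden slat 120 x 42 x 14 mm (its x, y, z), 50 g, origin in its middle; lies flat on the bench at the start, or is absent (None). All slats are alike and any slat may go in any bay, either end first, either face up.
- slat2: Plain wooden slat 120 x 42 x 14 mm (its x, y, z), 50 g, origin in its middle; lies flat on the bench at the start, or is absent (None). All slats are alike and any slat may go in any bay, either end first, either face up.
- slat3: Plain wooden slat 120 x 42 x 14 mm (its x, y, z), 50 g, origin in its middle; lies flat on the bench at the start, or is absent (None). All slats are alike and any slat may go in any bay, either end first, either face up.
- slat4: Plain wooden slat 120 x 42 x 14 mm (its x, y, z), 50 g, origin in its middle; lies flat on the bench at the start, or is absent (None). All slats are alike and any slat may go in any bay, either end first, either face up.
- glue: Bystander: glue bottle 60 mm in diameter, 120 mm high, origin under its middle.
- plane: Bystander: hand plane about 150 x 50 x 110 mm, origin under its middle.
There are look-alikes about, which are no part of the job. What is shaped like the slat4 but green or pink is not meant. What is shaped like the slat3 but black is not meant.

How it is judged (in metres and radians):
On the way, in this order (a step that is already met when the one before it is completed fails the run):
1. the catch is slid free (over 20 mm) (value of joint catch above 0.02 m), for 0.1 s.
2. the hold-down is swung wide open (over 1.5 rad) (value of joint holddown above 1.5 rad), for 0.2 s.
3. every slat lies seated in a bay while the hold-down is open (x of slat1 in the frame of bay1 between -0.006 and 0.006 m and z of slat1 in the frame of bay1 between -0.003 and 0.004 m and angle between the z axis of each of slat1, slat2, slat3, slat4 and the z axis of jig, either way round below 0.06 rad and angle between the x axis of each of slat1, slat2, slat3, slat4 and the x axis of jig, either way round below 0.12 rad and (y of slat1 in the frame of bay1 between -0.006 and 0.006 m or y of slat1 in the frame of bay2 between -0.006 and 0.006 m or y of slat1 in the frame of bay3 between -0.006 and 0.006 m or y of slat1 in the frame of bay4 between -0.006 and 0.006 m) and linear speed of each of slat1, slat2, slat3, slat4 below 0.03 m/s and x of slat2 in the frame of bay1 between -0.006 and 0.006 m and z of slat2 in the frame of bay1 between -0.003 and 0.004 m and (y of slat2 in the frame of bay1 between -0.006 and 0.006 m or y of slat2 in the frame of bay2 between -0.006 and 0.006 m or y of slat2 in the frame of bay3 between -0.006 and 0.006 m or y of slat2 in the frame of bay4 between -0.006 and 0.006 m) and x of slat3 in the frame of bay1 between -0.006 and 0.006 m and z of slat3 in the frame of bay1 between -0.003 and 0.004 m and (y of slat3 in the frame of bay1 between -0.006 and 0.006 m or y of slat3 in the frame of bay2 between -0.006 and 0.006 m or y of slat3 in the frame of bay3 between -0.006 and 0.006 m or y of slat3 in the frame of bay4 between -0.006 and 0.006 m) and x of slat4 in the frame of bay1 between -0.006 and 0.006 m and z of slat4 in the frame of bay1 between -0.003 and 0.004 m and (y of slat4 in the frame of bay1 between -0.006 and 0.006 m or y of slat4 in the frame of bay2 between -0.006 and 0.006 m or y of slat4 in the frame of bay3 between -0.006 and 0.006 m or y of slat4 in the frame of bay4 between -0.006 and 0.006 m) and value of joint holddown above 1 rad), for 0.2 s.
4. the hold-down is shut (under 0.06 rad) (value of joint holddown below 0.06 rad), for 0.2 s.
5. the catch is home (under 5 mm) (value of joint catch below 0.005 m), for 0.2 s.
At the end, for the whole second after the job is handed in: Every slat present lies at rest in a bay of its own: centre within 6 mm of the bay's point along jig x and y, from 3 mm below to 4 mm above it, flat within 0.06 rad and along the bay within 0.12 rad; hold-down under 0.06 rad; catch under 5 mm (x of slat1 in the frame of bay1 between -0.006 and 0.006 m and z of slat1 in the frame of bay1 between -0.003 and 0.004 m and angle between the z axis of each of slat1, slat2, slat3, slat4 and the z axis of jig, either way round below 0.06 rad and angle between the x axis of each of slat1, slat2, slat3, slat4 and the x axis of jig, either way round below 0.12 rad and (y of slat1 in the frame of bay1 between -0.006 and 0.006 m or y of slat1 in the frame of bay2 between -0.006 and 0.006 m or y of slat1 in the frame of bay3 between -0.006 and 0.006 m or y of slat1 in the frame of bay4 between -0.006 and 0.006 m) and linear speed of each of slat1, slat2, slat3, slat4 below 0.03 m/s and x of slat2 in the frame of bay1 between -0.006 and 0.006 m and z of slat2 in the frame of bay1 between -0.003 and 0.004 m and (y of slat2 in the frame of bay1 between -0.006 and 0.006 m or y of slat2 in the frame of bay2 between -0.006 and 0.006 m or y of slat2 in the frame of bay3 between -0.006 and 0.006 m or y of slat2 in the frame of bay4 between -0.006 and 0.006 m) and x of slat3 in the frame of bay1 between -0.006 and 0.006 m and z of slat3 in the frame of bay1 between -0.003 and 0.004 m and (y of slat3 in the frame of bay1 between -0.006 and 0.006 m or y of slat3 in the frame of bay2 between -0.006 and 0.006 m or y of slat3 in the frame of bay3 between -0.006 and 0.006 m or y of slat3 in the frame of bay4 between -0.006 and 0.006 m) and x of slat4 in the frame of bay1 between -0.006 and 0.006 m and z of slat4 in the frame of bay1 between -0.003 and 0.004 m and (y of slat4 in the frame of bay1 between -0.006 and 0.006 m or y of slat4 in the frame of bay2 between -0.006 and 0.006 m or y of slat4 in the frame of bay3 between -0.006 and 0.006 m or y of slat4 in the frame of bay4 between -0.006 and 0.006 m) and value of joint holddown below 0.06 rad and value of joint catch below 0.005 m); the robot touches nothing.
It fails at once if the glue is knocked away (moved over 4 cm) (distance of glue from where it was at the start of the episode above 0.04 m).
It fails at once if the plane is knocked away (moved over 4 cm) (distance of plane from where it was at the start of the episode above 0.04 m).
Of slat1, slat2, slat3, slat4 only 3 to 4 are there at a start; the rules pass over those that are not, and their reading is None.
At some moment in a run one of slat1, slat2, slat3, slat4 may be knocked a few centimetres aside while the robot is not near it.
Once in a run the grip may slacken for a moment while it holds something.
It also fails if it takes over 200 s, if anything falls off the work surface, if the arm or the gripper's body presses on something with over 40 N, if the wrist force passes 120 N, or if a joint passes its speed limit or range.

ROBOT

A 6-joint arm with a two-finger parallel gripper is mounted at the origin on the work surface. World frame = base frame: x ahead of the robot, y to its left, z up, the work surface at z = 0. Lengths are in mm, angles in rad, forces in N, time in s.
With the tool pointing down it reaches from about 250 to 725 mm from the base axis. Payload 9.7 kg.
Tool frame: the origin (TCP) lies on the centre line of the jaws, within the pads' length; the fingertips stand 14 mm ahead of it and the grasp point (between the pads) lies 5 mm behind it; z points along the fingers, y is the line along which they close (so a half turn about z gives the same grasp; the last joint's range is limited). The gripper opens to 85 mm and grips with 20 to 120 N. Pads are 22 mm wide; open, the fingers measure 114 mm over their backs; the gripper's body (76 mm by 85 mm) begins 54 mm behind the grasp point. The pads swing forward as they close: fully open they stand 13 mm farther back than shut.
Start: joints at [1.169, 0.087, 0.176, 1.66, 0, 1.571], TCP at [215.089, 506.195, 245.284] pointing down, gripper open.
Joint ranges: [-3.13, 3.13], [-0.85, 1.81], [-1.15, 1.24], [-2.2, 2.28], [-1.44, 1.52], [-3.14, 3.14]. Speed limits (rad/s): [2.22, 2.22, 2.57, 3.14, 3.14, 3.14].

INTERFACE

Orientations are given as a unit quaternion [x, y, z, w].
In Python, from plant import ctrl gives the robot as it stands. The module is installed in compiled form; this text tells all that it offers. Calls block until the motion is done:
- ctrl.move_ptp(position, orientation): joint-space move of the TCP to a pose.
- ctrl.movel(position, speed=150, rot=None): straight line of the TCP; rot=None keeps the orientation; speed is the mean speed in mm/s.
- ctrl.move_j(angles): joint-space move.
- ctrl.command_gripper(opening): opening from 0.0 (shut) to 1.0 (fully open); the grip force is fixed at half the most; returns when the fingers have stopped.
- ctrl.dwell(seconds).
- ctrl.ik(position, orientation): joint angles nearest the present ones, or None.
- ctrl.grab_frame(name): name is "scene" or "top" or "wrist"; returns the picture (384x512x3 uint8, red, green, blue); there is no depth.
- ctrl.camera_model(name): a dict with "fx", "fy", "cx", "cy" (pixels), "cam_to_world" (4x4, takes a point from camera to world coordinates); the wrist camera has in their place "hand_eye" (4x4, takes a point from camera to tool coordinates, whose origin is the TCP and whose axes are the flange's). Camera axes: x right, y down, z forward; pixel columns grow to the right and rows downward; lengths in mm; the calibration is good to about 2 mm. A picture is of the moment at which its call begins: read the wrist's pose just before it. camera_model takes no time and is no camera call.
A pose or a line that the arm cannot do raises ctrl.PlanningError and nothing moves.
- ctrl.close_job(): hands the job in; it is judged then, once.
Readings, each from a call of its own:
- ctrl.get_time(): time.
- ctrl.get_joint_positions(): joint angles.
- ctrl.get_qd(): joint speeds.
- ctrl.get_joint_efforts(): joint torques, N m.
- ctrl.get_ee_pos(): TCP position.
- ctrl.get_ee_rot(): TCP orientation.
- ctrl.get_wrist_force(): force on the tool from outside, world axes, zero at the start.
- ctrl.get_ft_torque(): the same for the moment, N m.
- ctrl.get_grip_width(): opening from 0.0 (shut) to 1.0 (fully open).
- ctrl.get_gripper_force(): force on a finger pad.
Only numpy, scipy, OpenCV 4.12 (cv2) and the standard library are available. Lean on these libraries where they do the work, as an engineer would, in place of code of your own. Each camera call takes 0.05 s, during which the arm holds its last target. There are 200 camera calls.

## Working session

There is one attempt and no reset: what is moved stays moved. The work goes in short steps, each a Python script; the robot and the scene stay as the last script left them, time stands still between calls to the robot, and variables do not carry over. Pictures are saved under pics/ and viewed, at most 14 in all, crops included, and the job is handed in when it is done.

```bash
mkdir -p pics
python3 - <<'E'
from plant import ctrl
import cv2, numpy as np
np.set_printoptions(precision=3,suppress=True)
for n in ("scene","top"):
    cv2.imwrite(f"pics/{n}0.png",cv2.resize(ctrl.grab_frame(n)[:,:,::-1],(800,600),interpolation=cv2.INTER_CUBIC))
    cv2.imwrite(f"raw_{n}0.png",ctrl.grab_frame(n)[:,:,::-1])
    m=ctrl.camera_model(n);print(n,m)
print(ctrl.camera_model("wrist"),ctrl.get_ee_rot(),ctrl.get_time())
E
```

```text
scene {'fx': 388.80551503548287, 'fy': 388.80551503548287, 'cx': 259.34354446546394, 'cy': 185.59432199947167, 'cam_to_world': array([[   0.721,    0.53 ,   -0.447, 1103.25 ],
       [   0.693,   -0.557,    0.458, -479.23 ],
       [  -0.006,   -0.64 ,   -0.769, 1037.977],
       [   0.   ,    0.   ,    0.   ,    1.   ]])}
top {'fx': 444.38392289040735, 'fy': 444.38392289040735, 'cx': 253.68318892407083, 'cy': 196.46999574704063, 'cam_to_world': array([[   0.025,   -0.985,    0.172,  319.96 ],
       [  -1.   ,   -0.024,    0.006,   93.563],
       [  -0.001,   -0.172,   -0.985, 1515.37 ],
       [   0.   ,    0.   ,    0.   ,    1.   ]])}
{'fx': 309.847957645418, 'fy': 309.847957645418, 'cx': 254.78103447165162, 'cy': 195.33294760334113, 'hand_eye': array([[  -0.   ,   -0.951,   -0.309,   78.468],
       [   1.   ,   -0.   ,    0.   ,    1.192],
       [  -0.   ,   -0.309,    0.951, -127.77 ],
       [   0.   ,    0.   ,    0.   ,    1.   ]])} [ 0.2   0.98 -0.   -0.  ] 0.2
```

View pics/top0.png

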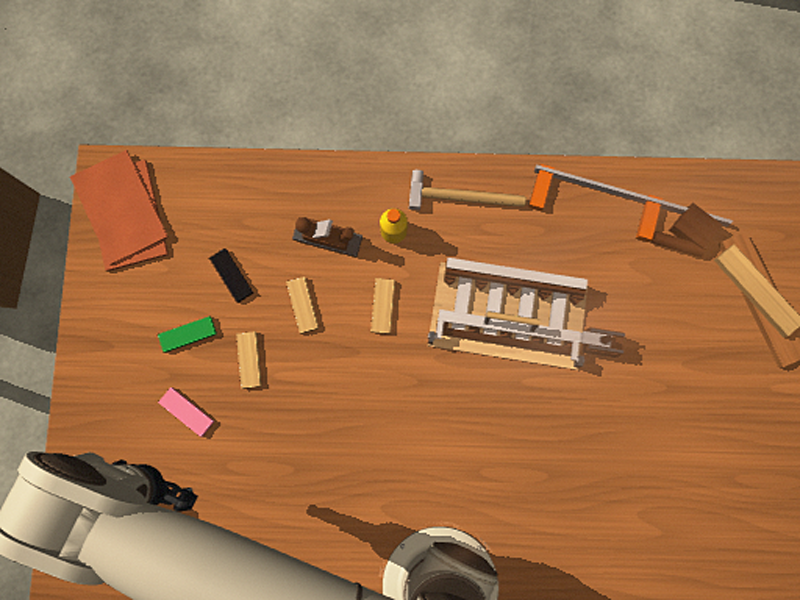

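View pics/scene0.png

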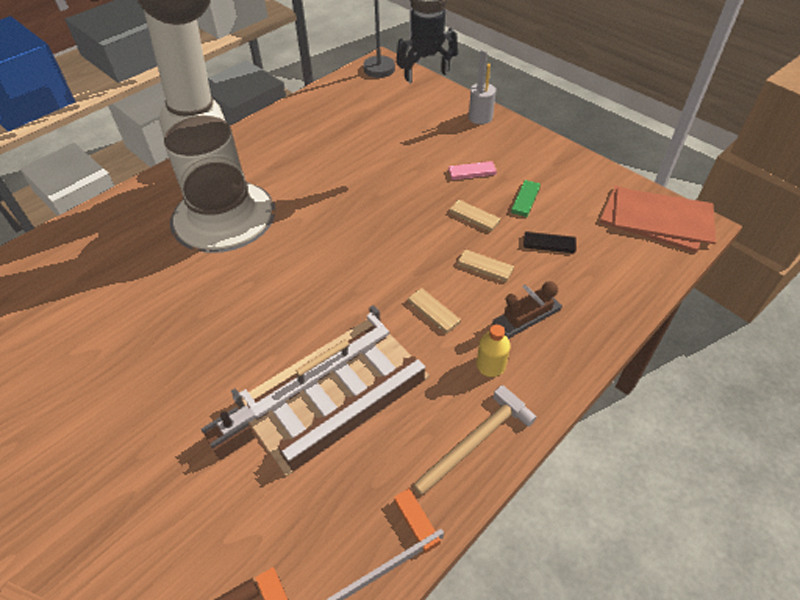

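Top view (800x600): slat candidates are three wooden slats at (302,305), (384,306), (250,360). The look-alikes are black (232,275), green (188,334), pink (187,412) and the big wood offcuts (760,290). By the description I choose the three wooden ones. The arm hides the bottom-left, so I'll check there for a fourth. The jig is at (508,312), with the catch on its right at (600,340).

```bash
cat > h.py <<'E'
from plant import ctrl
import cv2, numpy as np, json, os
from scipy.spatial.transform import Rotation as R
np.set_printoptions(precision=1,suppress=True)
def cam(n):
    m=ctrl.camera_model(n)
    if n=="wrist":
        T=np.eye(4);T[:3,:3]=R.from_quat(ctrl.get_ee_rot()).as_matrix();T[:3,3]=ctrl.get_ee_pos()
        T=T@m["hand_eye"]
    else: T=m["cam_to_world"]
    return m,T
def grab(n,save=None):
    c=cam(n);im=ctrl.grab_frame(n)[:,:,::-1].copy()
    if save: cv2.imwrite("pics/"+save,cv2.resize(im,(800,600),interpolation=cv2.INTER_CUBIC))
    return c,im
def ray(c,uv,z):
    m,T=c;d=T[:3,:3]@[(uv[0]-m["cx"])/m["fx"],(uv[1]-m["cy"])/m["fy"],1]
    return T[:3,3]+d*(z-T[2,3])/d[2]
def proj(c,p):
    m,T=c;q=T[:3,:3].T@(np.asarray(p,float)-T[:3,3]);return np.array([m["fx"]*q[0]/q[2]+m["cx"],m["fy"]*q[1]/q[2]+m["cy"]])
def down(yaw,tilt=0):  # tool x along yaw direction, z down; tilt: lean fingertips towards tool x (robot side)
    M=R.from_euler('z',yaw)*R.from_matrix(np.diag([1.,-1,-1]))
    return (M*R.from_euler('y',tilt)).as_quat()
def slats(c,im,z=14):
    hsv=cv2.cvtColor(im,cv2.COLOR_BGR2HSV)
    mk=cv2.inRange(hsv,(14,60,150),(28,170,255))
    mk=cv2.morphologyEx(mk,cv2.MORPH_OPEN,np.ones((3,3)))
    out=[]
    for k in cv2.findContours(mk,cv2.RETR_EXTERNAL,cv2.CHAIN_APPROX_NONE)[0]:
        if cv2.contourArea(k)<200: continue
        w=np.array([ray(c,p,z)[:2] for p in k[:,0].astype(float)],np.float32)
        r=cv2.minAreaRect(w);(l,s),a=r[1],r[2]
        if l<s: l,s,a=s,l,a+90
        out.append([*r[0],l,s,np.radians((a+90)%180-90)])
    return np.array(out)
def quat(v):return v
E
python3 - <<'E'
from h import *
im=cv2.imread("raw_top0.png");c=cam("top")
print(slats(c,im))
for uv in [(448,260),(587,280),(430,342),(577,368)]: print(ray(c,np.array(uv)*.64,52 if uv[1]<300 else 6))
ctrl.move_ptp([500,-140,330],down(np.pi))
c,im=grab("wrist","w1.png");print(c[1])
c,im=grab("top");print(slats(c,im)); cv2.imwrite("pics/t1.png",im)
E
```

```text
[[  -4.5  384.6  258.3   71.4    1.2]
 [  41.6  625.5  299.8  148.2    1.3]
 [ 486.7 -158.7  248.4   26.7    1.4]
 [ 459.7  422.7  120.1   41.9    0.1]
 [ 586.4 -150.4  169.    55.1    1.4]
 [ 586.   135.   119.7   42.6   -0.1]
 [ 583.2  312.3  119.9   42.3    0.3]
 [ 606.4   -3.5  153.7   46.8   -0.1]
 [ 643.  -697.6  226.3   53.4    0.7]
 [ 843.1  -63.3  230.5   20.5    1.5]]
[681.  -7.  52.]
[ 644.1 -306.7   52. ]
[507.1  26.9   6. ]
[ 458.2 -293.3    6. ]
[[  -0.     1.     0.3  422.1]
 [   1.     0.     0.  -138.7]
 [   0.     0.3   -1.   457.7]
 [   0.     0.     0.     1. ]]
[[ 306.4  -65.7  489.6  184.2   -0.3]
 [ 459.7  422.6  120.1   41.6    0.1]
 [ 585.8  134.5  119.5   41.5   -0.1]
 [ 583.5  312.5  119.6   41.7    0.3]
 [ 606.3   -3.7  153.8   46.8   -0.1]
 [ 642.8 -697.5  226.3   53.4    0.7]
 [ 373.1 -315.2  822.6  165.3   -0.3]
 [ 657.9 -270.1  297.    80.9   -0.4]
 [ 843.3  -63.4  230.5   18.7    1.5]]
```

View pics/w1.png

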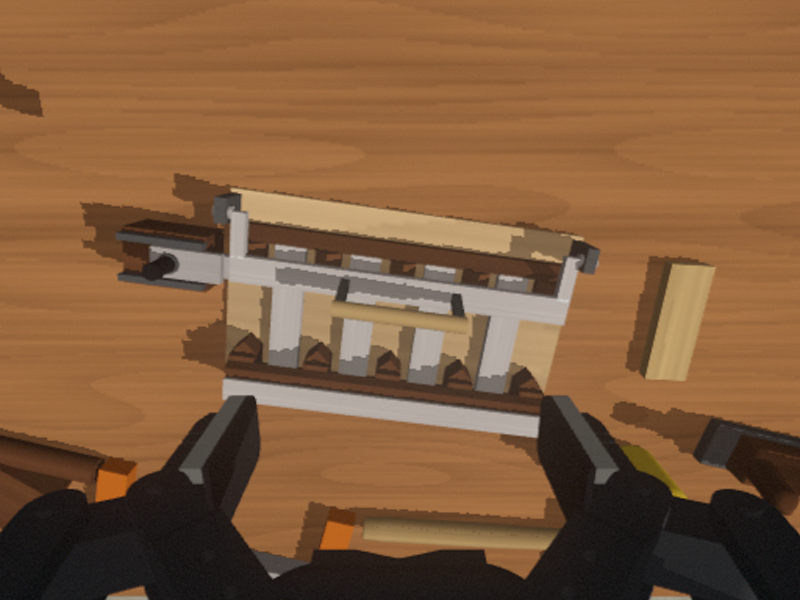

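View pics/t1.png

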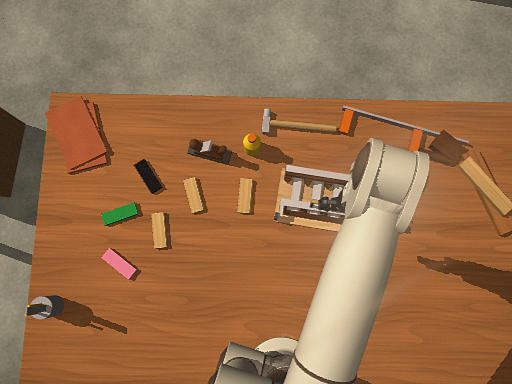

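Wrist view: jig with handle ends at (333,311) and (467,325), near base corners at (232,188) and (583,237), and knob top at about (153,272). The pointed cheeks and the lip are also visible. The top view shows exactly three wooden slats and nothing hidden where the arm was, with the pink, green and black blocks clear of them.

```bash
python3 - <<'E'
from h import *
c=cam("wrist")
im=cv2.imread("pics/w1.png");cv2.imwrite("pics/w1c.png",cv2.resize(im[170:450,100:620],None,fx=1.53,fy=1.53))
P={k:ray(c,np.array(uv)/1.5625,z) for k,uv,z in [("h0",(333,311),90),("h1",(467,325),90),("b0",(232,188),6),("b1",(583,237),6),("l0",(224,380),52),("l1",(541,418),52),("f0",(224,400),52),("f1",(538,437),52),("knob",(153,272),85)]}
for k,v in P.items(): print(k,v)
for a,b in ("h0 h1","b0 b1","l0 l1","f0 f1"): pass
E
python3 - <<'E'
E
```

```text
h0 [ 546.4 -190.7   90. ]
h1 [558.3 -82.7  90. ]
b0 [ 456.8 -289.6    6. ]
b1 [501.4  35.    6. ]
l0 [ 626.8 -299.9   52. ]
l1 [666.8  -2.2  52. ]
f0 [ 647.7 -302.2   52. ]
f1 [687.7  -3.2  52. ]
knob [ 515.6 -332.5   85. ]Traceback (most recent call last):
  File "<stdin>", line 6, in <module>
ValueError: too many values to unpack (expected 2)
```

View pics/w1c.png

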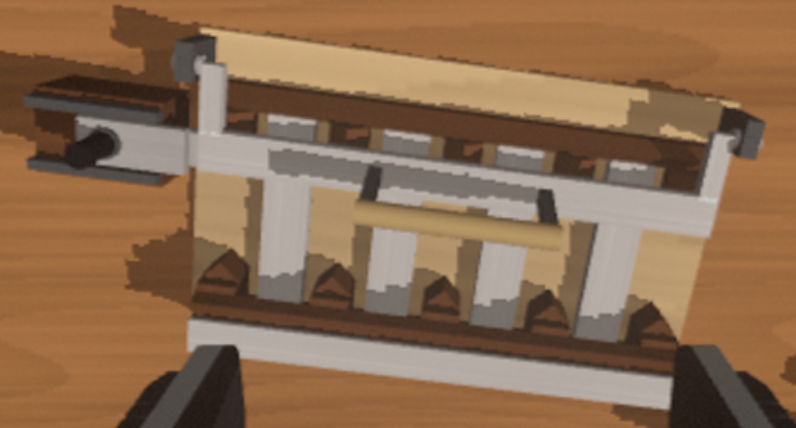

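The jig fit is consistent across base edge, handle, lip and knob: (573,-139.8), yaw 3.007. Next: catch and hold-down.

```bash
cat >> h.py <<'E'
JC=np.array([573.,-139.8]);PSI=3.007
def J(x,y,z):
    c,s=np.cos(PSI),np.sin(PSI);return np.array([JC[0]+c*x-s*y,JC[1]+s*x+c*y,z])
def W2J(p):
    c,s=np.cos(PSI),np.sin(PSI);d=np.asarray(p)[:2]-JC;return np.array([c*d[0]+s*d[1],-s*d[0]+c*d[1]])
def st(m=""): print(m,"t%.1f"%ctrl.get_time(),"jig",W2J(ctrl.get_ee_pos()),ctrl.get_ee_pos()[2],"F",ctrl.get_wrist_force(),"w %.3f"%ctrl.get_grip_width(),"gf %.1f"%ctrl.get_gripper_force())
def arc(a0,a1,n,off=5,yaw=None):  # TCP along handle arc, grasp point on the handle
    for a in np.linspace(a0,a1,n+1)[1:]:
        b=np.arctan2(50,-57)-a
        ctrl.movel(J(78+76*np.cos(b),0,38+76*np.sin(b)-off),120)
E
python3 - <<'E'
from h import *
ctrl.command_gripper(.5)
ctrl.move_ptp(J(30,200,130),down(PSI))
ctrl.movel(J(30,200,73),120);st()
ctrl.command_gripper(0);st("gripped")
ctrl.movel(J(30,232,73),60);st("slid")
ctrl.command_gripper(.5)
ctrl.movel(J(30,232,150),150)
c,im=grab("wrist","w2.png")
ctrl.command_gripper(.55)
q=down(PSI-np.pi/2) 
print(ctrl.ik(J(21,0,150),q),ctrl.ik(J(21,0,150),down(PSI+np.pi/2)),ctrl.get_joint_positions())
E
```

```text
t5.0 jig [ 29.6 199.9] 73.92857595035721 F [ 0.  0. -0.] w 0.502 gf 0.0
gripped t5.4 jig [ 29.4 201.8] 74.57973274653618 F [-1.6 -8.4  2.7] w 0.142 gf 58.4
slid t6.1 jig [ 29.4 232.1] 74.4568979201157 F [0.6 1.8 4.7] w 0.141 gf 41.8
[-0.2  0.1  0.   1.5  0.   1.5] [-0.2  0.1  0.   1.5  0.  -1.7] [-0.6  0.3  0.2  1.5 -0.  -0.5]
```

View pics/w2.png

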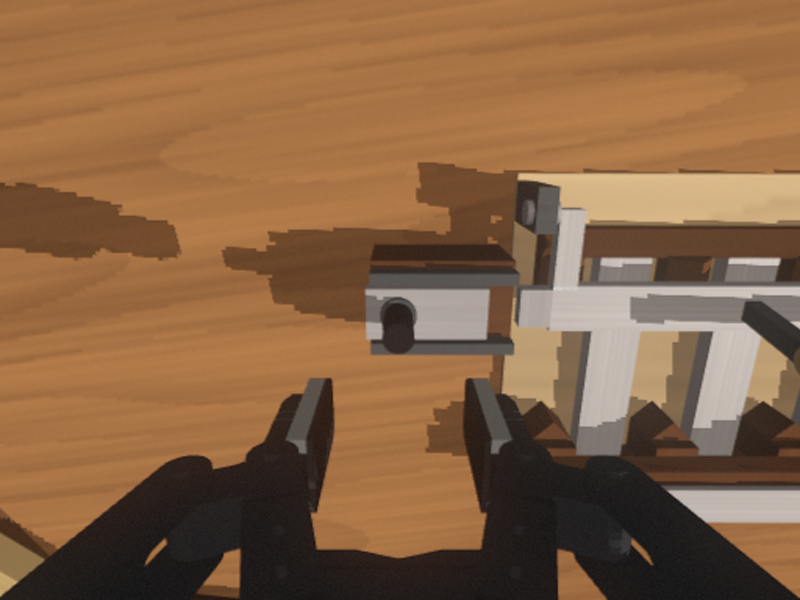

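The catch is slid free: the tongue is clear of the lug, with the knob at (398,320). Opening the hold-down now.

Run:
```python
from h import *
ctrl.move_ptp(J(21,0,150),down(PSI-np.pi/2))
ctrl.movel(J(21,0,83),120);st()
ctrl.command_gripper(0);st("gripped")
arc(0,1.93,14);st("open")
ctrl.command_gripper(.38);st()
p=ctrl.get_ee_pos();ctrl.movel([p[0],p[1],180],150)
ctrl.command_gripper(.75)
ctrl.move_ptp(J(80,0,300),down(PSI))
c,im=grab("wrist","w3.png")
c,im=grab("top");print(slats(c,im)[:,:])
```

```text
t9.8 jig [20.7  0.1] 83.62267976248145 F [ 0.1 -0.2  0. ] w 0.552 gf 0.0
gripped t10.3 jig [22.2  0. ] 84.00279232812161 F [-10.7   2.    8.6] w 0.138 gf 58.8
open t13.8 jig [145.1  -0.1] 68.44897081438803 F [ 4.1  0.7 -6. ] w 0.137 gf 71.0
 t14.1 jig [145.1   0. ] 68.93348904784487 F [-0.1 -0.7  0.3] w 0.381 gf 0.0
[[ 127.3  -39.9  173.7   85.3   -0.3]
 [ 459.5  422.6  119.7   41.6    0.1]
 [ 586.1  134.4  120.1   41.6   -0.1]
 [ 583.5  312.2  119.5   41.9    0.3]
 [ 606.3   -3.8  153.8   47.1   -0.1]
 [ 642.9 -697.5  226.3   53.     0.7]
 [ 351.5 -287.3  796.9  159.8   -0.3]
 [ 496.  -164.1  590.3  115.2   -0.4]
 [ 844.   -63.4  230.6   18.7    1.5]]
```

View pics/w3.png

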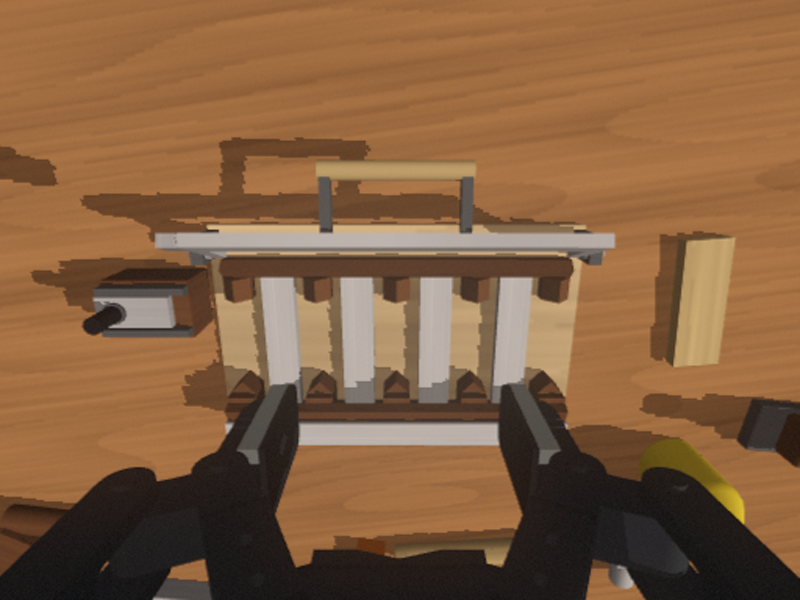

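The bar is wide open (handle at (397,170)) and the catch is free. Ribs and cheeks line up with the image. First slat: the one at (586,134), into bay 3.

```bash
cat >> h.py <<'E'
TH=0.25
def find(x,y,save=None):  # slat near expected place in the top view
    c,im=grab("top");s=slats(c,im);s=s[(abs(s[:,2]-120)<8)&(abs(s[:,3]-42)<6)]
    print(s);return s[np.argmin(np.hypot(s[:,0]-x,s[:,1]-y))]
def pick(s,z=14.5):
    x,y,_,_,a=s;yaw=a+np.pi if abs(a)<np.pi/2 else a
    ctrl.command_gripper(.8)
    ctrl.move_ptp([x,y,120],down(yaw));ctrl.movel([x,y,z+25],150);ctrl.movel([x,y,z],50);st("at slat")
    ctrl.command_gripper(0);st("gripped");g=ctrl.get_ee_pos()[2]+7-14
    ctrl.movel([x,y,200],150);st("lifted");return g
def tcp(cx,cz,th,g,y,L=60):  # TCP for lip-end bottom corner at jig (cx,cz); g = TCP above slat underside
    ct,sn=np.cos(th),np.sin(th);return J(cx+L*ct-g*sn,y,cz+L*sn+g*ct)
def insert(y,g):
    q=down(PSI,TH)
    ctrl.move_ptp(tcp(-38,130,TH,g,y),q);st("above");f0=ctrl.get_wrist_force()
    ctrl.movel(tcp(-38,45,TH,g,y),120);ctrl.movel(tcp(-38,20,TH,g,y),60);st("low")
    xj=np.array([np.cos(PSI),np.sin(PSI),0])
    cx=-38
    ctrl.movel(tcp(-68,20,TH,g,y),40);st("in")
    for cx in np.arange(-69,-83,-1.):
        ctrl.movel(tcp(cx,20,TH,g,y),30)
        f=(ctrl.get_wrist_force()-f0)@xj
        if f>7: break
    st("wall cx=%.0f f=%.1f"%(cx,f));return cx
def lay(y,g,cx):
    cx=cx+1.5
    for k in np.linspace(TH,0,7)[1:]:
        ctrl.movel(tcp(cx,19+ (k/TH),k,g,y),50,down(PSI,k))
    st("flat")
    ctrl.movel(tcp(cx,18,0,g,y),30);st("down")
E
python3 - <<'E'
from h import *
s=find(586,134);g=pick(s);print(g)
cx=insert(35,g)
grab("wrist","w4.png")
E
```

```text
[[ 459.7  422.6  120.1   41.6    0.1]
 [ 586.   135.   119.8   42.4   -0.1]
 [ 583.5  312.4  119.5   42.3    0.3]
 [ 706.5 -278.9  115.2   41.2   -0.1]]
at slat t19.7 jig [  24.1 -274. ] 14.41552228222092 F [-0.4  0.1 -0.8] w 0.798 gf 0.0
gripped t20.1 jig [  23.6 -274.2] 15.25737477602417 F [-0.6  0.3  4.3] w 0.469 gf 61.6
lifted t21.5 jig [  24.4 -273.9] 198.8963478044004 F [ 0.  -0.5 -1.2] w 0.473 gf 61.0
8.257374776024172
above t22.7 jig [17.9 34. ] 153.12505091964442 F [ 0.5  0.3 -0.3] w 0.473 gf 61.0
low t24.1 jig [18.9 35. ] 42.66069862003968 F [-3.2 -0.4  5.5] w 0.473 gf 62.4
in t25.0 jig [-12.4  35.1] 42.660151919896904 F [-1.7 -1.2  3.9] w 0.472 gf 62.3
wall cx=-74 f=10.4 t26.5 jig [-16.7  35.1] 42.738055319499914 F [-10.   -0.3   6.2] w 0.470 gf 62.2
```

View pics/w4.png

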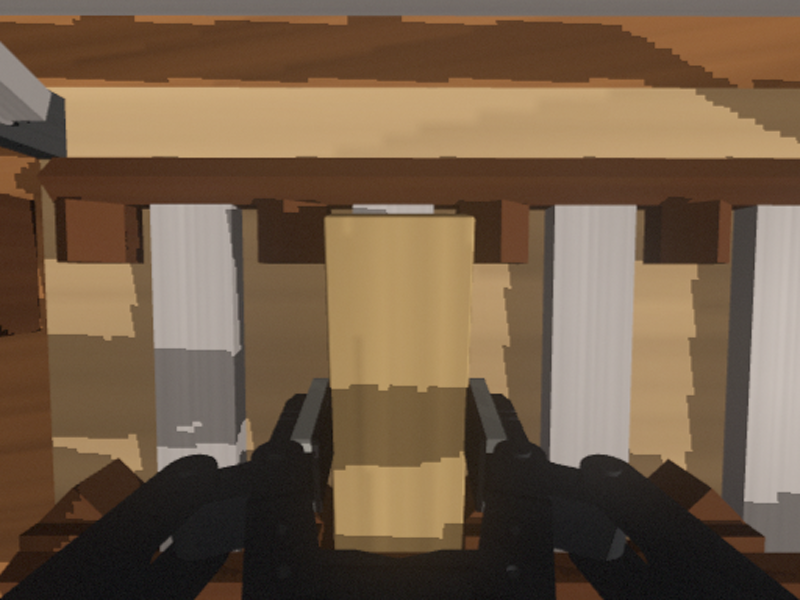

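The slat is in bay 3 against the wall, centred over the rib and tilted, with its near end at (400,215). I'll lay it down.

```bash
cat >> h.py <<'E'
def done():
    p=ctrl.get_ee_pos();ctrl.command_gripper(.62);st("released");ctrl.movel([p[0],p[1],180],150)
def check(save=None,y=0):
    ctrl.move_ptp(J(40,y,220),down(PSI));return grab("wrist",save)
E
python3 - <<'E'
from h import *
lay(35,15.3-0+ -7.0,-74);done()
check("w5.png",35)
E
```

```text
flat t28.1 jig [-14.6  35.1] 32.06707614064528 F [-4.7  0.2 32. ] w 0.471 gf 67.3
down t28.3 jig [-14.6  35.1] 32.02551305603202 F [-9.7  1.5 41.4] w 0.475 gf 68.4
released t28.6 jig [-12.   34.5] 25.1252532267782 F [0.3 0.1 0.1] w 0.625 gf 0.0
```

View pics/w5.png

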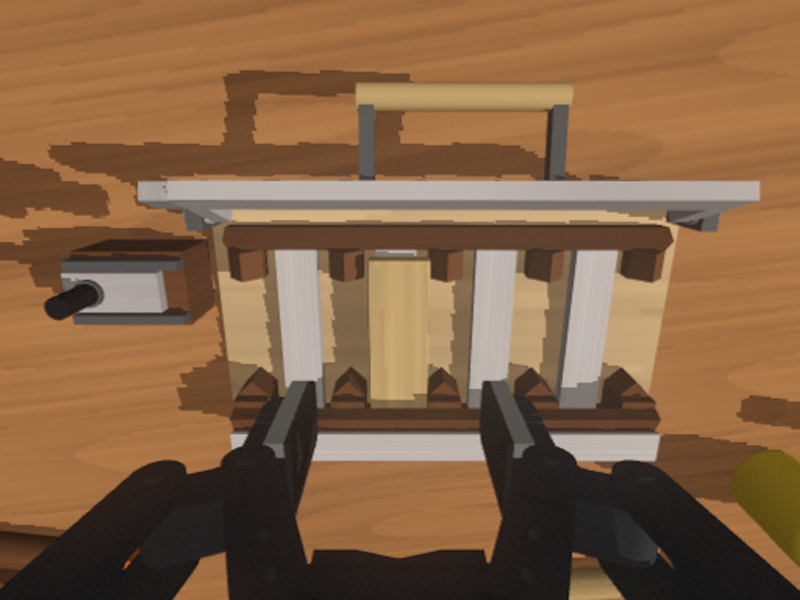

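The slat lies in bay 3, near end at (400,262), with a strip of rib showing before the sill. My g was 7 mm too low and pressed with 41 N at the end, so I'm fixing that. I'll check this slat by numbers, then load the next.

```bash
sed -i 's/g=ctrl.get_ee_pos()\[2\]+7-14/g=ctrl.get_ee_pos()[2]/' h.py
cat >> h.py <<'E'
def ends(c,im,y):
    s=slats(c,im,32)
    for r in s:
        j=W2J(r[:2])
        if abs(j[1]-y)<25 and 30<r[3]<60: print("bay",y,"centre",j,"size",r[2:4],"ang",(r[4]-PSI+np.pi/2)%np.pi-np.pi/2)
E
python3 - <<'E'
from h import *
c=cam("wrist");im=cv2.resize(cv2.imread("pics/w5.png"),(512,384),interpolation=cv2.INTER_AREA)
ends(c,im,35)
for uv in [(370,261),(430,261),(370,402),(428,405)]: print(W2J(ray(c,np.array(uv)/1.5625,32)))
s=find(583,312);g=pick(s);print(g)
cx=insert(-35,g)
if ctrl.get_grip_width()>.4 and ctrl.get_gripper_force()>20:
    lay(-35,g,cx);done();c,im=check("w6.png",-35);ends(c,im,-35);ends(c,im,35)
E
```

```text
bay 35 centre [-4.4 25. ] size [102.5  59. ] ang -0.0004742216254833842
[46.8 52.7]
[46.8 12.8]
[-58.6  54.6]
[-61.1  12.1]
[[ 459.7  422.6  120.1   41.6    0.1]
 [ 583.5  312.2  119.5   41.9    0.3]
 [ 729.1 -316.3  113.5   36.6   -0.2]]
at slat t33.7 jig [  50.3 -449.4] 14.400248372454378 F [0.1 0.1 0.5] w 0.798 gf 0.0
gripped t34.0 jig [  49.9 -449.6] 15.28824775392205 F [ 1.2 -0.6  4.5] w 0.477 gf 61.9
lifted t35.4 jig [  50.5 -449.2] 198.90951390324622 F [-0.2 -0.1 -0.9] w 0.472 gf 61.3
15.28824775392205
above t37.0 jig [ 16.2 -36. ] 159.7919855725052 F [-0.5  0.2 -0.3] w 0.472 gf 61.3
low t38.4 jig [ 16.5 -35. ] 49.44707266327087 F [ 0.4  0.5 -0.3] w 0.470 gf 61.3
in t39.3 jig [-13.8 -34.9] 49.59065361910021 F [ 1.7 -2.  -0.9] w 0.478 gf 61.3
wall cx=-73 f=8.9 t40.5 jig [-17.3 -34.9] 49.60525686041161 F [-9.8 -2.9  2.5] w 0.474 gf 61.4
flat t42.0 jig [-11.3 -35. ] 34.46604208394422 F [ 1.3 -4.1 -1.1] w 0.473 gf 61.2
down t42.3 jig [-11.4 -34.9] 33.40725728966408 F [-1.5 -4.6  2.1] w 0.476 gf 61.6
released t42.6 jig [-11.6 -35.5] 33.215582177268786 F [-0.4 -0.  -0.4] w 0.619 gf 0.0
bay -35 centre [ -5.  -44.5] size [105.5  58.3] ang -0.011404766845549918
bay 35 centre [-3.5 31.8] size [100.5  45.1] ang -0.003612490654032463
```

View pics/w6.png

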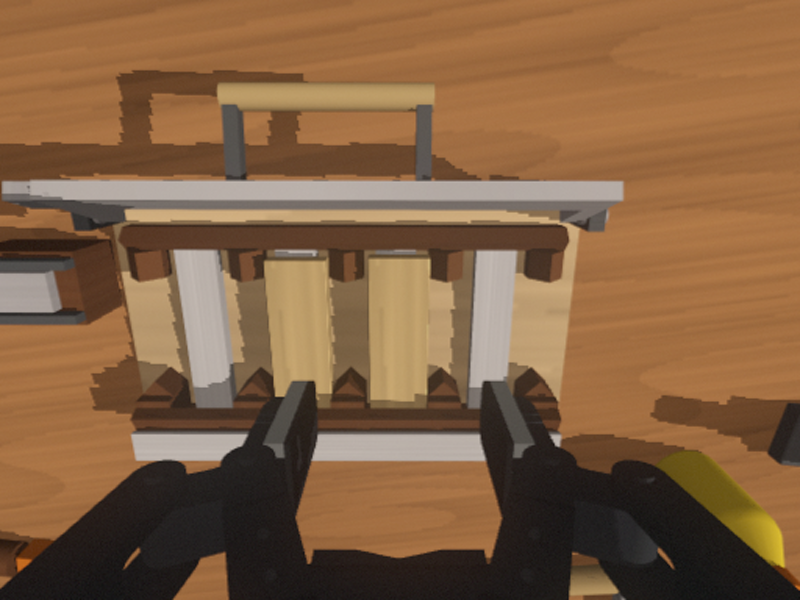

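Both slats are seated and flat in their bays (near ends at (297,258) and (398,258), inside the sill; jig x about 47). Third slat goes into bay 1.

Run:
```python
from h import *
s=find(460,423);g=pick(s);print(g)
cx=insert(-105,g)
if ctrl.get_grip_width()>.4 and ctrl.get_gripper_force()>20:
    lay(-105,g,cx);done();c,im=check("w7.png",-70);find(460,423)
```

```text
[[ 459.7  422.6  120.1   41.6    0.1]
 [ 584.2 -300.   113.4   36.9   -0.3]]
at slat t47.7 jig [ 187.7 -542.1] 14.42384419101041 F [-0.2  0.3  0.6] w 0.800 gf 0.0
gripped t48.1 jig [ 187.5 -542.5] 15.254881411898952 F [-0.7 -0.5  3.6] w 0.471 gf 61.7
lifted t49.5 jig [ 187.9 -541.9] 198.93322094869916 F [ 0.6  0.6 -0.7] w 0.470 gf 61.2
15.254881411898952
above t51.2 jig [  16.4 -106. ] 159.81903150264424 F [ 0.6 -0.  -1.3] w 0.471 gf 61.1
low t52.6 jig [  16.5 -105. ] 49.40932631977484 F [-0.  -0.7 -0.1] w 0.471 gf 61.1
in t53.5 jig [ -13.9 -104.8] 49.56264089150029 F [-0.1 -3.7 -1.3] w 0.473 gf 61.1
wall cx=-73 f=7.6 t54.8 jig [ -17.6 -104.9] 49.57434696820227 F [-7.3 -2.   1.8] w 0.471 gf 61.2
flat t56.3 jig [ -11.5 -104.9] 34.6536587601994 F [ 1.4 -4.7 -2.7] w 0.472 gf 61.0
down t56.5 jig [ -11.5 -104.9] 33.773397747803216 F [-1.3 -4.6  1.3] w 0.469 gf 61.4
released t56.8 jig [ -11.6 -105.5] 33.29658844160722 F [-0.6 -0.3  0.8] w 0.624 gf 0.0
[]Traceback (most recent call last):
  File "<stdin>", line 5, in <module>
  File "h.py", line 50, in find
    print(s);return s[np.argmin(np.hypot(s[:,0]-x,s[:,1]-y))]
                      ~~~~~~~~~^^^^^^^^^^^^^^^^^^^^^^^^^^^^^
    return _wrapfunc(a, 'argmin', axis=axis, out=out, **kwds)
    return bound(*args, **kwds)
ValueError: attempt to get argmin of an empty sequence
```

View pics/w7.png

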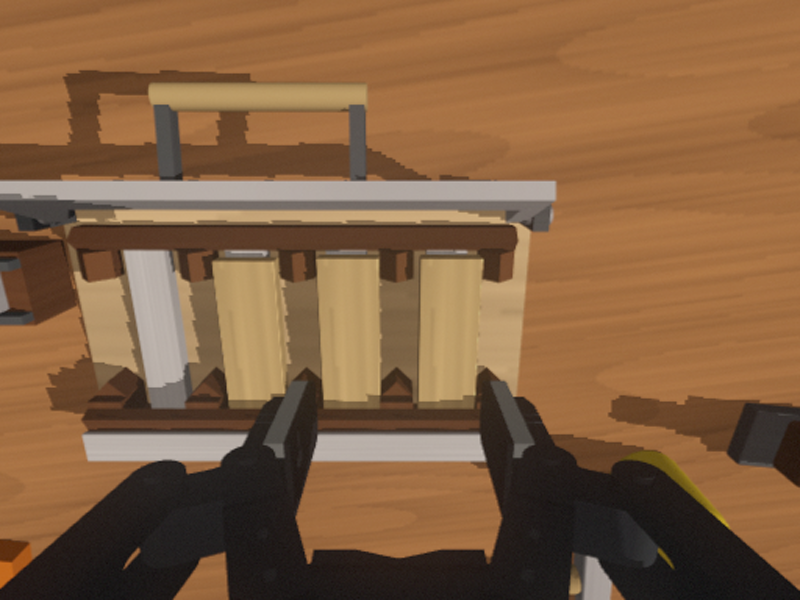

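All three slats are seated in bays 1–3, near ends level at about y=258 px, and no wooden slat is left on the bench. Shutting the bar and the catch.

Run:
```python
from h import *
ctrl.command_gripper(.38)
ctrl.move_ptp(J(145,0,180),down(PSI-np.pi/2))
ctrl.movel(J(145,0,68),100);st()
ctrl.command_gripper(0);st("gripped")
arc(1.93,-0.04,14);st("shut")
ctrl.command_gripper(.5);st()
p=ctrl.get_ee_pos();ctrl.movel([p[0],p[1],160],150)
ctrl.move_ptp(J(30,231,150),down(PSI));ctrl.movel(J(30,231,73),120)
ctrl.command_gripper(0);st("knob")
ctrl.movel(J(30,203,73),60);st()
ctrl.movel(J(30,198,73),30);st("home")
ctrl.command_gripper(.5);p=ctrl.get_ee_pos();ctrl.movel([p[0],p[1],160],150)
ctrl.move_ptp(J(70,40,300),down(PSI));grab("wrist","w8.png")
```

```text
t61.3 jig [144.6   0.1] 68.66212812201933 F [-0.3 -0.8  0.9] w 0.378 gf 0.0
gripped t61.6 jig [145.   0.] 68.54975244446918 F [-3.4  0.1  6.6] w 0.141 gf 58.4
shut t65.1 jig [22.   0.2] 81.42253309640557 F [-21.4   1.7  17.3] w 0.135 gf 68.2
 t65.5 jig [18.8 -0.1] 80.61628287784409 F [ 0.4 -0.9  0.6] w 0.496 gf 0.0
knob t69.1 jig [ 29.5 231.3] 74.1206458937149 F [-0.7 -0.3  5.3] w 0.138 gf 58.5
 t69.7 jig [ 29.5 202.8] 74.06755748151028 F [-0.6  2.3  5.7] w 0.140 gf 58.7
home t70.0 jig [ 29.5 201.6] 74.28155397516488 F [ -2.  -17.2   2.1] w 0.136 gf 59.1
```

View pics/w8.png

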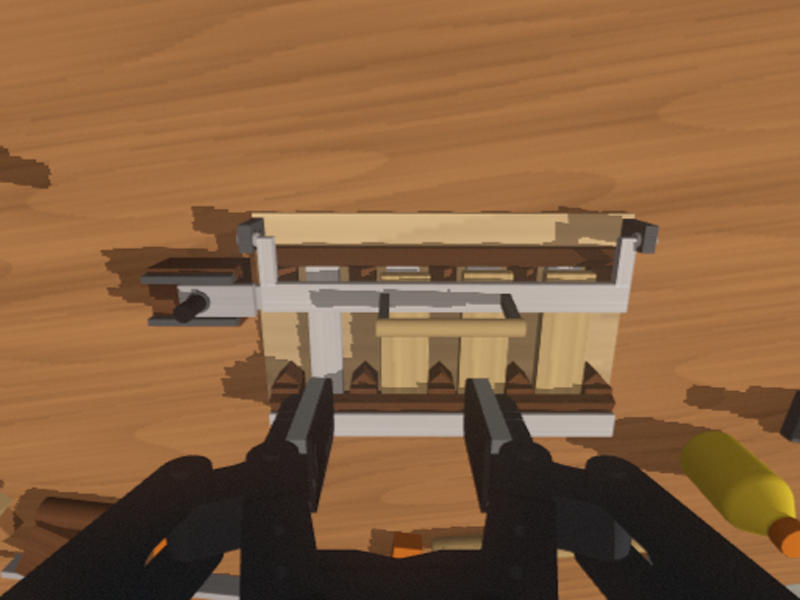

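The bar is shut over the three slats (handle at (450,327)). The catch tongue is over the lug, and the knob stopped at its original place, y about 201.7. Handing in.

```bash
python3 -c "
from plant import ctrl
print(ctrl.close_job())"
```

```text
the job is handed in; nothing more can be done
None
```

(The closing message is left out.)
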